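# Unplug the red drive from the desktop dock

### The arm

A 7-joint arm with a two-finger parallel gripper is mounted at the origin on the work surface. World frame = base frame: x ahead of the robot, y to its left, z up, the work surface at z = 0. Lengths are in mm, angles in rad, forces in N, time in s.
With the tool pointing down it reaches from about 400 to 850 mm from the base axis. Payload 10.4 kg.
Tool frame: the origin (TCP) lies at the very end of the fingers, on their centre line; the grasp point (between the pads) lies 19 mm behind it; z points along the fingers, y is the direction in which the jaws open and shut (so a half turn about z gives the same grasp; the last joint's range is limited). The gripper opens to 85 mm and grips with 20 to 120 N. Pads are 22 mm wide; open, the fingers measure 114 mm over their backs; the gripper's body (76 mm by 85 mm) begins 54 mm behind the grasp point. The pads swing forward as they close: fully open they stand 13 mm farther back than shut.
Start: joints at [-1.199, 0.332, -0.065, 1.46, 0.022, 1.35, -0.088], TCP at [240.379, 576.948, 231.338] pointing down, gripper open.
Joint ranges: [-2.6, 2.6], [-0.5, 2.12], [-1.47, 1.34], [0.16, 2.42], [-1.27, 4.41], [0.06, 2.06], [-2.6, 2.6]. Speed limits (rad/s): [2.22, 2.22, 2.79, 2.79, 3.14, 3.14, 3.14].

### API

Orientations are given as a unit quaternion [x, y, z, w].
In Python, from workcell import telemetry, vision, bot, spotter gives the robot as it stands. The module is installed in compiled form; this text tells all that it offers.
- The arm moves only by the tool move_arm, never from a script. Its argument "plan" is a list of rows, each a list of 6 numbers: the shift along the tool's x, y, z in m, then the turn, a rotation vector about the tool's x, y, z in rad. A call has 1 to 20 rows; each row is the pose to reach, as a shift and turn from the pose measured when the call began, along the tool's axes at that moment; what a row does not reach only later rows make up. A row lasts 1/12 s, in which the tool goes at most 41.7 mm and 7.16 degrees, less where a joint would pass 70% of its speed; a pose out of reach is approached as far as the arm can. A call with a gripper value outside its range is refused whole. "grip" is the opening in per cent of the stroke, from 0 (shut) to 100 (fully open), set as the call begins (left out, the last holds). The fingers move at their own pace and stop on an object; "newtons" is the grip in N (left out, the last holds). Time passes only in rows, so rows that repeat a pose let the fingers close. It gives the time, the measured TCP pose, the force and the opening at its end, in the units of the state.
- telemetry.read_state(): the state, without advancing time (a new reading comes with each control period).
- vision.capture(name): name is "scene" or "top" or "wrist"; returns a dict with "color" (420x560x3 uint8, red, green, blue), "z_map" (420x560 float32, mm along the optical axis (not along the pixel's ray), 0 where there is no reading), "fx", "fy", "cx", "cy" (pixels), "dist_coeffs" ([k1, k2, p1, p2, k3] as OpenCV has them; the pictures are not rectified), "origin" and "rotation" of the camera in the world. Camera axes: x right, y down, z forward; pixel columns grow to the right and rows downward; lengths in mm; the calibration is good to about 2 mm. A picture is of the moment at which its call begins.
- bot.hand_in(): hands the job in, once; it reports no verdict.
Trained networks look in the newest picture that a camera, given by its name, has taken for a name from the list of things; names that differ only in an ending like _2 or _b are one class to them, and where a whole thing is asked for, a point or a joint stands for the part that bears it (a point fixed in the world has none). Each returns a list of dicts, best first, with "confidence" (0 to 1); they miss things now and then, are a little off and sometimes report something else, mostly with a low value. They report only what shows in the picture. A call takes as long as a camera call. They do not tell look-alikes from the thing itself.
- spotter.find_in(label, camera): "extent" ([centre column, centre row, width, height] in pixels, round what is visible of it).
- spotter.tip_of(label, camera): "xy" ([column, row] in pixels: a listed point, or the origin of a listed thing).
The state is a dict: "time_s": time; "joint_pos": joint angles; "dq": joint speeds; "joint_efforts": joint torques, N m; "eef_pos": TCP position; "tcp_rot": TCP orientation; "ft_force": force on the tool from outside, world axes, zero at the start; "moment": the same for the moment, N m; "width": opening from 0.0 (shut) to 1.0 (fully open).
Only numpy, scipy, OpenCV 4.12 (cv2) and the standard library are available. Lean on these libraries where they do the work, as an engineer would, in place of code of your own. Each camera call takes 0.05 s, during which the arm holds its last target. There are 200 camera calls.

### The job

Pull the red drive cartridge straight up out of the desktop dock, where a spring catch holds it, then lower it plug end down into the white upright holder and let go of it there. Leave the blue and the grey drives plugged in.

Things in the scene. Friction and masses are not known exactly. Their poses are not given: they have to be found in the camera images.
- red_drive: red drive cartridge: plastic case 20 mm thick (x) x 44 wide (y) x 70 tall (z, up), 60 to 125 g, origin at the case's centre. Below the case a steel plug 14 x 32 mm, 17 long (foot 52 mm below origin), is sunk in a bay of the dock; the case stands on the dock. Wide faces are free for fingers. A spring catch lets go at a straight pull up of about 12 N in the first 5 mm; free after 20 mm.
- blue_drive: blue drive cartridge, same build and origin as the red, 90 g, plugged in another bay of the same dock; stays there. The dock is black, 100 x 230 mm, 35 high, fixed to the desk; its three bays, one drive each, are in a row 65 mm apart along its length (the drives' y axis). Any drive may be in any bay.
- grey_drive: grey drive cartridge, same build and origin as the red, 90 g, plugged in the remaining bay of the same dock; stays there. (A flat red card reader, 62 x 42 x 14 mm, that lies on the desk is no drive.)
- white_holder: white open holder fixed to the desk: 46 mm (x) x 70 (y) x 32 high on a thin 58 x 82 foot plate; mouth 40 x 64, walls 3, flat floor 4 mm up. Origin: centre of underside, z up. A drive stands in it with its thickness along the holder's x (either way round), its origin then 56 mm above the holder's; it may lean on the walls. A black holder of the same shape elsewhere is not the one.
Things that resemble listed ones, but are neither listed nor needed, are in the scene too. Several things have the shape of the white_holder; the one meant has the colours described above.

How it is judged:
By the outcome, as a careful person would: the job done as asked, in the order asked, and still so for the second after the job is handed in, with the robot touching nothing.
It also fails if it takes over 42 s, if anything falls off the work surface, if the arm or the gripper's body presses on something with over 40 N, if the wrist force passes 120 N, or if a joint passes its speed limit or range.

## Working session

There is one attempt and no reset: what is moved stays moved. The work goes in short steps, Python scripts to look and compute and a tool call to move; the robot and the scene stay as the last step left them, time stands still between calls to the robot, and variables do not carry over. Pictures are saved under pics/ and viewed, about 8 in all and at most 12, crops included, and the job is handed in when it is done.

Besides the shell and the picture viewer there is one more tool, called after ">>>" in YAML: its name, and indented under it one key for each argument. move_arm: Moves the arm, as the interface text tells. Its arguments: {"type":"object","properties":{"plan":{"type":"array"},"grip":{"type":"number"},"newtons":{"type":"number"}},"required":["plan"]}

```bash
mkdir -p pics; cat > h.py <<'E'
import numpy as np, cv2
from workcell import telemetry, vision, bot, spotter
from scipy.spatial.transform import Rotation as R
def cloud(c):
    K=np.array([[c['fx'],0,c['cx']],[0,c['fy'],c['cy']],[0,0,1.]])
    h,w=c['z_map'].shape
    uv=np.stack(np.meshgrid(np.arange(w),np.arange(h)),-1).reshape(-1,1,2).astype(float)
    n=cv2.undistortPoints(uv,K,np.array(c['dist_coeffs'],float)).reshape(h,w,2)
    z=c['z_map'].astype(float)
    P=np.dstack([n[...,0]*z,n[...,1]*z,z])
    W=P@np.array(c['rotation']).T+np.array(c['origin'])
    W[z==0]=np.nan
    return W
def save(name,img): cv2.imwrite('pics/'+name+'.png',cv2.cvtColor(img,cv2.COLOR_RGB2BGR))
E
python3 - <<'E'
from h import *
s=telemetry.read_state(); print(s)
for n in ['scene','top']:
    c=vision.capture(n); save(n+'0',c['color']); W=cloud(c)
    np.savez('/tmp/'+n,W=W,color=c['color'])
    print(n,c['origin'],np.round(c['rotation'],3).tolist())
    for l in ['red_drive','blue_drive','grey_drive','white_holder']:
        for f in spotter.find_in(l,n)[:4]:
            e=f['extent']; print(l,np.round(e),round(f['confidence'],2),np.round(W[int(e[1]),int(e[0])]))
E
```

```text
{'time_s': 0.0, 'joint_pos': array([-1.19859355,  0.33286152, -0.06474909,  1.46094938,  0.02158173,
        1.34986715, -0.08845137]), 'dq': array([ 0.00060898, -0.00107283, -0.00011354,  0.00050189, -0.00066955,
        0.00072934, -0.00131843]), 'joint_efforts': array([ 6.67428139e-04, -6.25437999e+01,  4.93338949e-02, -3.91608274e+01,
        1.61565235e-02,  9.82838217e-03, -6.04307345e-06]), 'eef_pos': array([240.22074405, 576.59088484, 230.51865253]), 'tcp_rot': array([ 1.96066801e-01,  9.80590295e-01, -6.84636951e-04, -1.21612228e-04]), 'ft_force': array([-0.28496299, -0.24904241, -0.37740121]), 'moment': array([-0.01790482,  0.00897689, -0.02499067]), 'width': 1.004616312297517}Traceback (most recent call last):
  File "<stdin>", line 4, in <module>
  File "h.py", line 11, in cloud
    W=P@np.array(c['rotation']).T+np.array(c['origin'])
      ~^~~~~~~~~~~~~~~~~~~~~~~~~~
ValueError: matmul: Input operand 1 has a mismatch in its core dimension 0, with gufunc signature (n?,k),(k,m?)->(n?,m?) (size 4 is different from 3)
```

```bash
sed -i "s/W=P@np.array(c\['rotation'\]).T/W=P@R.from_quat(c['rotation']).as_matrix().T/" h.py
python3 - <<'E'
from h import *
for n in ['scene','top']:
    c=vision.capture(n); save(n+'0',c['color']); W=cloud(c)
    np.savez('/tmp/'+n,W=W,color=c['color'])
    print(n,c['origin'],R.from_quat(c['rotation']).as_matrix().round(2).tolist())
    for l in ['red_drive','blue_drive','grey_drive','white_holder']:
        for f in spotter.find_in(l,n)[:4]:
            e=f['extent']; print(l,np.round(e),round(f['confidence'],2),np.round(W[int(e[1]),int(e[0])]))
E
```

```text
scene [1115.35150049 -151.26812641  782.0275784 ] [[0.39, 0.69, -0.61], [0.92, -0.29, 0.25], [-0.01, -0.66, -0.75]]
red_drive [193. 214.  24.  39.] 0.63 [505. -86.  81.]
blue_drive [166. 232.  30.  35.] 0.93 [ 526. -144.   81.]
grey_drive [138. 250.  33.  36.] 0.61 [ 549. -205.   80.]
white_holder [435. 198.  42.  36.] 0.94 [603. 442.   3.]
white_holder [368. 209.  42.  42.] 0.9 [574. 285.   1.]
top [ 280.38874748   72.75376331 1339.16080898] [[0.05, -0.98, 0.21], [-1.0, -0.05, 0.01], [0.01, -0.21, -0.98]]
red_drive [346. 238.  16.  12.] 0.55 [489. -78. 108.]
blue_drive [368. 230.  27.  13.] 0.68 [ 510. -131.  110.]
grey_drive [398. 225.  24.  19.] 0.49 [ 529. -202.  104.]
white_holder [199. 204.  35.  30.] 0.98 [575. 285.   2.]
white_holder [140. 188.  31.  28.] 0.87 [609. 437.   3.]
```

View pics/scene0.png

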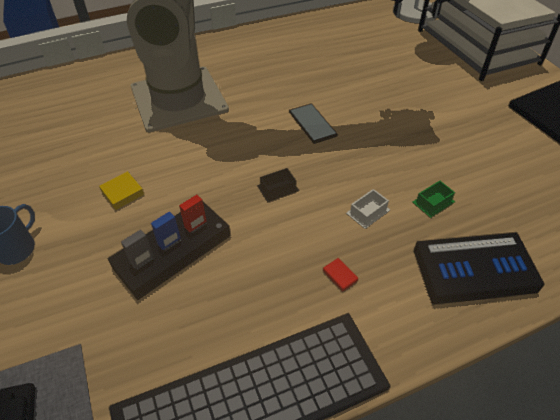

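View pics/top0.png

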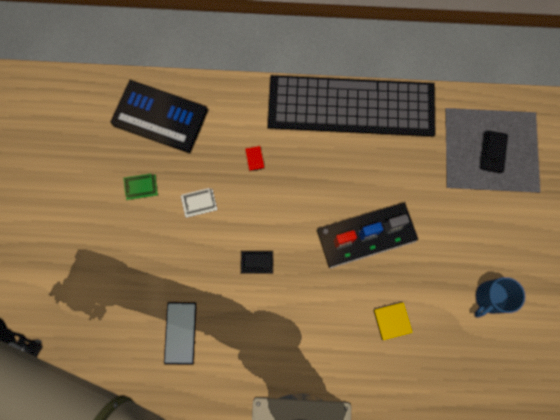

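The scene view shows the red drive at (193,214), blue at (166,232) and grey at (138,250) in the dock. The white holder is at (368,207), the green one at (435,198), the black one at (278,184), and the red card reader lies at (341,275). In the top view the red drive is at (346,238), the white holder at (199,203) and the card reader at (255,158).

The red drive could be confused with the card reader. The white holder could be confused with the green and black ones. I choose the red block standing in the dock and the white holder, and check both with a measurement and a crop.

```bash
python3 - <<'E'
from h import *
crops=[]
for n,(ru,rv),(wu,wv) in [('scene',(193,214),(368,207)),('top',(346,238),(199,203))]:
    d=np.load('/tmp/'+n+'.npz'); W=d['W']; c=d['color']; hsv=cv2.cvtColor(c,cv2.COLOR_RGB2HSV).astype(int)
    def rect(m,t):
        p=W[m]; r=cv2.minAreaRect(p[:,:2].astype(np.float32)); print(n,t,m.sum(),'med',np.median(p,0).round(1),'z',np.percentile(p[:,2],[5,95]).round(1),np.round(r[0],1),np.round(r[1],1),round(r[2],1))
    H,S,V=hsv[...,0],hsv[...,1],hsv[...,2]
    x,y,z=W[...,0],W[...,1],W[...,2]
    near=(abs(x-510)<110)&(abs(y+140)<150)
    red=((H<8)|(H>172))&(S>150)&near&(z>40)
    rect(red,'red all'); rect(red&(z>98),'red top')
    rect(near&(z>98)&(z<112),'all drive tops')
    rect(near&(z>28)&(z<42),'dock top')
    nw=(abs(x-575)<60)&(abs(y-285)<60)
    rect(nw&(z>22),'holder rim'); rect(nw&(S<60)&(V>90),'holder white')
    crops+=[cv2.resize(c[v-30:v+30,u-40:u+40],(400,300),interpolation=cv2.INTER_CUBIC) for u,v in((ru,rv),(wu,wv))]
save('crops',np.vstack([np.hstack(crops[:2]),np.hstack(crops[2:])]))
E
```

```text
scene red all 527 med [500.7 -85.2  90.6] z [ 47.4 105.2] [494.1 -83.4] [24. 44.] 20.4
scene red top 201 med [495.8 -83.1 103.7] z [ 99.1 106. ] [494.6 -82.9] [22.8 44.7] 24.9
scene all drive tops 681 med [ 518.9 -147.8  103.5] z [ 99.2 105.7] [ 515.5 -144.1] [ 24.9 173.2] 19.8
scene dock top 3187 med [ 535.9 -155.8   34. ] z [31. 37.] [ 515.5 -143.3] [103.9 231.8] 19.4
scene holder rim 281 med [581.3 282.2  29.2] z [22.6 32.4] [579.  280.7] [48.2 73.3] 17.4
scene holder white 530 med [577.8 282.3   3.7] z [ 0.2 32.1] [571.3 290.5] [ 70.1 101.9] 15.4
top red all 220 med [489.9 -78.6 104.2] z [ 62.6 109. ] [497.3 -80.2] [30.7 45.8] 21.9
top red top 168 med [492.2 -81.  105.2] z [100.7 109.2] [492.8 -81. ] [20.8 43.2] 21.0
top all drive tops 495 med [ 514.6 -142.7  105.4] z [100.4 109.6] [ 515.  -142.7] [ 21.1 174.8] 19.9
top dock top 2989 med [ 510.9 -136.9   35.8] z [31.4 39.9] [ 515.6 -142.3] [101.  230.8] 20.0
top holder rim 183 med [575.9 285.5  31.6] z [23.4 38. ] [579.  283.3] [48.9 70.6] 16.1
top holder white 728 med [578.4 283.1   6.6] z [ 0.8 34.8] [578.1 283.5] [56.9 81.8] 16.5
```

View pics/crops.png

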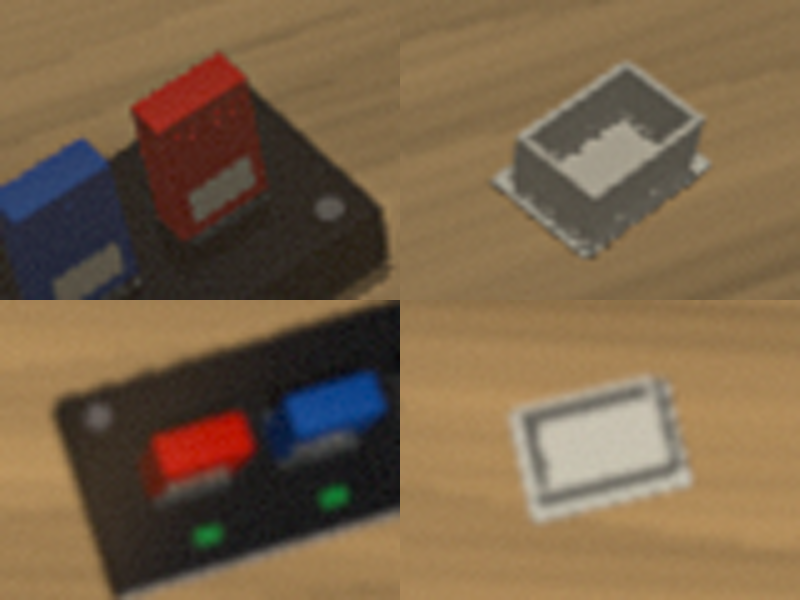

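Measurements agree: the dock's yaw is 20°, the red drive is at (493.3, -82) with its top at 105, and the holder is at (578.7, 283) with yaw 16.5°. Next I work out the move to above the red drive.

```bash
cat >> h.py <<'E'
def down(yaw): # tool y at azimuth yaw deg, z down
    a=np.deg2rad(yaw); y=np.array([np.cos(a),np.sin(a),0]); z=np.array([0,0,-1.]); return np.stack([np.cross(y,z),y,z],1)
def delta(target,yaw):
    s=telemetry.read_state(); M=R.from_quat(s['tcp_rot']).as_matrix()
    v=R.from_matrix(M.T@down(yaw)).as_rotvec()
    print('t',round(s['time_s'],2),'pos',s['eef_pos'].round(1),'shift m',(M.T@(np.array(target)-s['eef_pos'])/1000).round(4),'rot',v.round(4))
E
python3 -c "
from h import *
delta([470,200,230],20);delta([493.3,-82,200],20)"
```

```text
t 0.55 pos [240.4 576.9 231.3] shift m [-0.3569 -0.2596  0.0013] rot [ 0.    -0.     0.827]
t 0.55 pos [240.4 576.9 231.3] shift m [-0.4869 -0.511   0.0313] rot [ 0.    -0.     0.827]
```

>>> move_arm:
  plan:
    - [-0.032,-0.024,0,0,0,0.04]
    - [-0.065,-0.047,0,0,0,0.08]
    - [-0.097,-0.071,0,0,0,0.12]
    - [-0.13,-0.094,0,0,0,0.16]
    - [-0.162,-0.118,0,0,0,0.2]
    - [-0.195,-0.142,0,0,0,0.24]
    - [-0.227,-0.165,0,0,0,0.28]
    - [-0.26,-0.189,0,0,0,0.33]
    - [-0.292,-0.212,0,0,0,0.38]
    - [-0.325,-0.236,0,0,0,0.43]
    - [-0.357,-0.26,0.001,0,0,0.48]
    - [-0.373,-0.291,0.005,0,0,0.53]
    - [-0.389,-0.322,0.009,0,0,0.58]
    - [-0.406,-0.354,0.013,0,0,0.63]
    - [-0.422,-0.385,0.016,0,0,0.68]
    - [-0.438,-0.417,0.02,0,0,0.73]
    - [-0.454,-0.448,0.024,0,0,0.78]
    - [-0.47,-0.479,0.028,0,0,0.827]
    - [-0.487,-0.511,0.031,0,0,0.827]
    - [-0.487,-0.511,0.031,0,0,0.827]
  grip: 100

```text
time_s: 2.22
eef_pos: [492.7, -89.6, 200.3]
tcp_rot: [0.577, 0.817, -0.001, 0.001]
ft_force: [-0.9, -0.9, -0.2]
width: 1.0
```

```bash
python3 - <<'E'
from h import *
delta([493.3,-82,62],20)
c=vision.capture('wrist'); save('wrist1',c['color']); W=cloud(c)
hsv=cv2.cvtColor(c['color'],cv2.COLOR_RGB2HSV).astype(int); H,S=hsv[...,0],hsv[...,1]
z=W[...,2]
for m,t in [(((H<8)|(H>172))&(S>150)&(z>98)&(z<112),'redtop'),((z>98)&(z<112),'all'),((z>30)&(z<40),'dock')]:
    p=W[m]; 
    if len(p)>5: print(t,len(p),np.median(p,0).round(1),cv2.minAreaRect(p[:,:2].astype(np.float32)))
E
```

```text
t 2.22 pos [492.7 -89.6 200.3] shift m [0.0072 0.0031 0.1383] rot [-0.0002  0.0021 -0.0089]
redtop 1234 [490.1 -81.4 105.1] ((490.541015625, -82.72138214111328), (20.904003143310547, 43.63823699951172), 19.016159057617188)
all 3140 [ 508.3 -133.4  105.2] ((512.77734375, -144.23193359375), (21.171730041503906, 174.50526428222656), 19.798381805419922)
dock 13685 [ 506.4 -122.2   35.3] ((498.0928649902344, -229.14544677734375), (420.72576904296875, 201.12759399414062), 79.94344329833984)
```

View pics/wrist1.png

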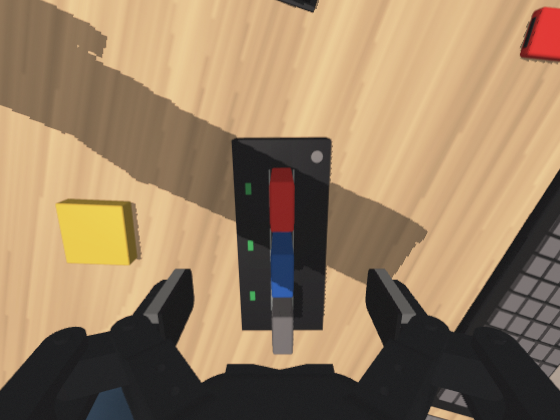

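The wrist view shows red at (282,200) as the end drive, blue and grey below it, and the fingers centred at column 279 either side of the row. Now I correct sideways and descend.

```bash
python3 -c "
from h import *
delta([492.5,-82.2,62],19.9)"
```

```text
t 2.27 pos [493.  -86.1 200.3] shift m [0.0039 0.0009 0.1383] rot [-0.0001  0.0008 -0.0048]
```

>>> move_arm:
  plan:
    - [0.004,0.001,0.01,0,0.001,-0.005]
    - [0.004,0.001,0.03,0,0.001,-0.005]
    - [0.004,0.001,0.055,0,0.001,-0.005]
    - [0.004,0.001,0.08,0,0.001,-0.005]
    - [0.004,0.001,0.105,0,0.001,-0.005]
    - [0.004,0.001,0.125,0,0.001,-0.005]
    - [0.004,0.001,0.138,0,0.001,-0.005]
    - [0.004,0.001,0.138,0,0.001,-0.005]
    - [0.004,0.001,0.138,0,0.001,-0.005]

```text
time_s: 3.02
eef_pos: [492.1, -81.0, 61.7]
tcp_rot: [0.574, 0.819, -0.0, -0.001]
ft_force: [-1.0, 0.3, -0.2]
width: 0.999
```

```bash
python3 -c "
from h import *
delta([492.5,-82.2,62],19.9);print(telemetry.read_state()['ft_force'])"
```

```text
t 3.02 pos [492.1 -81.   61.7] shift m [-0.0012 -0.     -0.0003] rot [-0.0016 -0.0007  0.0019]
[-1.00154041  0.33948944 -0.15964631]
```

>>> move_arm:
  plan:
    - [0,0,0,0,0,0]
    - [0,0,0,0,0,0]
    - [0,0,0,0,0,0]
    - [0,0,0,0,0,0]
    - [0,0,0,0,0,0]
    - [0,0,0,0,0,0]
    - [0,0,0,0,0,0]
    - [0,0,0,0,0,0]
    - [0,0,0,0,0,0]
    - [0,0,0,0,0,0]
    - [0,0,0,0,0,0]
    - [0,0,0,0,0,0]
  grip: 0
  newtons: 70

```text
time_s: 4.02
eef_pos: [492.3, -81.0, 62.2]
tcp_rot: [0.574, 0.819, -0.0, -0.001]
ft_force: [-2.1, 0.2, 6.1]
width: 0.228
```

>>> move_arm:
  plan:
    - [0,0,-0.003,0,0,0]
    - [0,0,-0.006,0,0,0]
    - [0,0,-0.009,0,0,0]
    - [0,0,-0.012,0,0,0]
    - [0,0,-0.016,0,0,0]
    - [0,0,-0.02,0,0,0]
    - [0,0,-0.024,0,0,0]
    - [0,0,-0.03,0,0,0]
    - [0,0,-0.038,0,0,0]
    - [0,0,-0.048,0,0,0]
    - [0,0,-0.06,0,0,0]
    - [0,0,-0.075,0,0,0]
    - [0,0,-0.09,0,0,0]
    - [0,0,-0.1,0,0,0]
    - [0,0,-0.1,0,0,0]
    - [0,0,-0.1,0,0,0]

```text
time_s: 5.35
eef_pos: [492.7, -81.0, 162.6]
tcp_rot: [0.573, 0.819, 0.0, -0.0]
ft_force: [0.3, -0.5, -1.5]
width: 0.221
```

```bash
python3 - <<'E'
from h import *
s=telemetry.read_state(); print(s['ft_force'],s['width'])
delta([578.7,283,170],16.5)
P=[]
for n in ['scene','wrist']:
    c=vision.capture(n); W=cloud(c); P.append(c['color'])
    hsv=cv2.cvtColor(c['color'],cv2.COLOR_RGB2HSV).astype(int); H,S=hsv[...,0],hsv[...,1]
    x,y,z=W[...,0],W[...,1],W[...,2]
    m=((H<8)|(H>172))&(S>150)&(abs(x-493)<60)&(abs(y+82)<60)&(z>50)
    p=W[m]; print(n,m.sum(),np.percentile(p,[1,50,99],axis=0).round(1).tolist())
save('lift',np.hstack([cv2.resize(P[0][120:320,80:300],(400,364)),cv2.resize(P[1],(400,364))]))
E
```

```text
[ 0.29532736 -0.53487411 -1.49111983] 0.22070885244395808
t 5.35 pos [492.7 -81.  162.6] shift m [ 0.3126  0.2054 -0.0072] rot [-0.0001 -0.0007  0.0613]
scene 352 [[490.9, -105.2, 137.1], [506.1, -95.8, 178.0], [511.2, -60.7, 206.1]]
wrist 6680 [[475.3, -101.5, 141.9], [488.0, -69.7, 204.5], [503.8, -59.6, 206.1]]
```

View pics/lift.png

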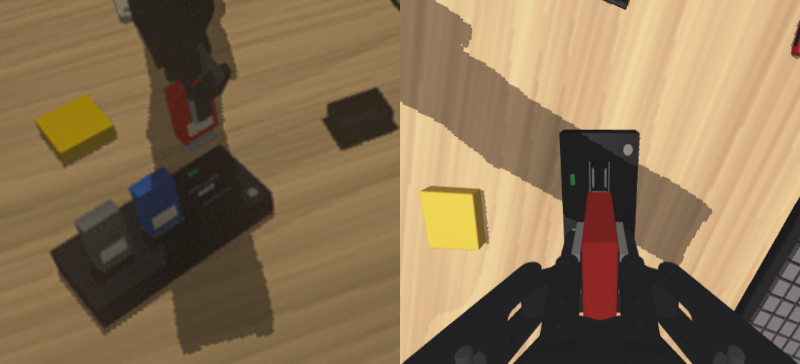

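The drive is out and held upright: its top is at z≈205, so the origin sits about 7.5 mm above the TCP and its foot is near 118. In the picture the empty bay shows at the dock's end, with blue and grey still in place. Now I carry it over the holder.

>>> move_arm:
  plan:
    - [0.008,0.005,0,0,0,0.005]
    - [0.024,0.016,-0.001,0,0,0.01]
    - [0.047,0.031,-0.002,0,0,0.015]
    - [0.07,0.046,-0.003,0,0,0.02]
    - [0.094,0.062,-0.004,0,0,0.025]
    - [0.117,0.077,-0.005,0,0,0.03]
    - [0.141,0.093,-0.006,0,0,0.035]
    - [0.164,0.108,-0.007,0,0,0.04]
    - [0.188,0.123,-0.007,0,0,0.045]
    - [0.211,0.139,-0.007,0,0,0.05]
    - [0.234,0.154,-0.007,0,0,0.055]
    - [0.258,0.169,-0.007,0,0,0.061]
    - [0.281,0.185,-0.007,0,0,0.061]
    - [0.3,0.197,-0.007,0,0,0.061]
    - [0.31,0.204,-0.007,0,0,0.061]
    - [0.313,0.205,-0.007,0,0,0.061]
    - [0.313,0.205,-0.007,0,0,0.061]
    - [0.313,0.205,-0.007,0,0,0.061]

```text
time_s: 6.95
eef_pos: [577.6, 281.7, 168.1]
tcp_rot: [0.599, 0.801, -0.001, -0.001]
ft_force: [0.1, -0.6, -2.0]
width: 0.225
```

```bash
python3 - <<'E'
from h import *
s=telemetry.read_state(); print(s['ft_force'],s['width'])
P=[]
for n in ['scene','wrist','top']:
    c=vision.capture(n); W=cloud(c); P.append(c['color'])
    hsv=cv2.cvtColor(c['color'],cv2.COLOR_RGB2HSV).astype(int); H,S,V=np.moveaxis(hsv,2,0)
    x,y,z=W[...,0],W[...,1],W[...,2]; a=(abs(x-579)<70)&(abs(y-283)<70)
    m=((H<8)|(H>172))&(S>150)&a&(z>60)
    p=W[m]; print(n,m.sum(),np.percentile(p,[1,50,99],axis=0).round(1).tolist() if len(p) else '')
    t=p[p[:,2]>np.percentile(p[:,2],99)-6] if len(p) else p
    if len(t)>20:
        A=np.c_[t[:,:2]-t[:,:2].mean(0),np.ones(len(t))]; print(' top rect',cv2.minAreaRect(t[:,:2].astype(np.float32)),'slope',np.linalg.lstsq(A,t[:,2],rcond=None)[0].round(3))
    for k,t in [(a&(z>24)&(z<38)&(S<70),'rim'),(a&(z<45)&(S<60)&(V>90),'white')]:
        p=W[k]
        if len(p)>5: print(' ',t,len(p),cv2.minAreaRect(p[:,:2].astype(np.float32)))
delta([578.7,283,50],16.5)
save('over',np.hstack([cv2.resize(P[0][60:260,270:490],(400,364)),cv2.resize(P[1],(400,364))]))
E
```

```text
[ 0.07078738 -0.55365461 -1.98865811] 0.22517924919908378
scene 383 [[571.0, 256.0, 143.8], [587.5, 261.7, 189.4], [594.7, 290.9, 212.5]]
 top rect ((581.1296997070312, 273.2932434082031), (21.277420043945312, 33.916908264160156), 24.853097915649414) slope [4.10000e-02 6.30000e-02 2.10064e+02]
  rim 254 ((579.5021362304688, 281.64971923828125), (47.79634094238281, 74.7157211303711), 18.05532455444336)
  white 723 ((571.1255493164062, 290.2843933105469), (70.56452178955078, 104.08061981201172), 16.12651824951172)
wrist 6653 [[561.8, 260.7, 149.1], [574.0, 292.8, 211.0], [588.4, 302.7, 212.5]]
 top rect ((576.3373413085938, 280.2317199707031), (20.316688537597656, 43.363704681396484), 16.18879508972168) slope [ 4.0000e-03 -2.5000e-02  2.1121e+02]
  rim 746 ((576.8629760742188, 282.2033996582031), (45.99546432495117, 70.19277954101562), 17.30836296081543)
  white 3810 ((577.9024047851562, 278.1398620605469), (58.1076545715332, 89.7739028930664), 17.066701889038086)
top 0 
  rim 25 ((589.8861694335938, 251.47230529785156), (42.72658920288086, 5.699841499328613), 22.541133880615234)
  white 93 ((588.32666015625, 248.87063598632812), (54.568519592285156, 11.602290153503418), 21.004335403442383)
t 7.1 pos [577.8 281.6 168.7] shift m [0.001  0.0015 0.1187] rot [-0.002  -0.0007 -0.0019]
```

View pics/over.png

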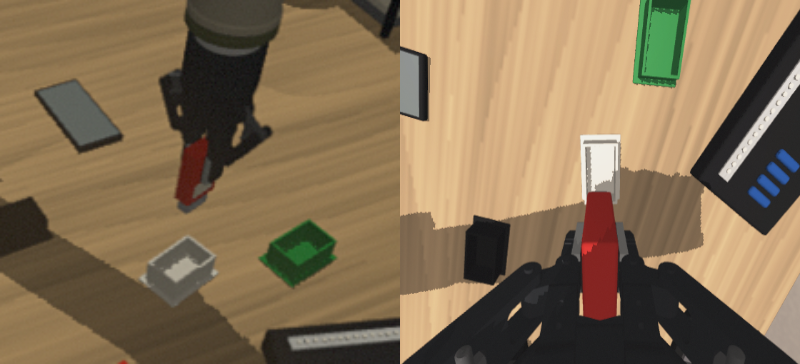

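The drive hangs upright over the white holder: in the wrist image the holder is at right-hand pane (600,168), the green one at (665,35) and the black one at (485,248). Case and rim centres agree within about 2 mm against 10 mm of clearance. Now I lower it.

>>> move_arm:
  plan:
    - [0.001,0.002,0.01,0,0,0]
    - [0.001,0.002,0.025,0,0,0]
    - [0.001,0.002,0.042,0,0,0]
    - [0.001,0.002,0.059,0,0,0]
    - [0.001,0.002,0.075,0,0,0]
    - [0.001,0.002,0.088,0,0,0]
    - [0.001,0.002,0.098,0,0,0]
    - [0.001,0.002,0.105,0,0,0]
    - [0.001,0.002,0.11,0,0,0]
    - [0.001,0.002,0.114,0,0,0]
    - [0.001,0.002,0.117,0,0,0]
    - [0.001,0.002,0.118,0,0,0]
    - [0.001,0.002,0.118,0,0,0]
    - [0.001,0.002,0.118,0,0,0]

```text
time_s: 8.27
eef_pos: [579.4, 283.3, 51.1]
tcp_rot: [0.599, 0.801, -0.0, -0.001]
ft_force: [-0.1, -0.1, -0.3]
width: 0.222
```

>>> move_arm:
  plan:
    - [0,0,0.0005,0,0,0]
    - [0,0,0.001,0,0,0]
    - [0,0,0.0015,0,0,0]
    - [0,0,0.002,0,0,0]
    - [0,0,0.002,0,0,0]
    - [0,0,0.002,0,0,0]

```text
time_s: 8.77
eef_pos: [579.4, 283.3, 49.1]
tcp_rot: [0.599, 0.801, -0.0, -0.001]
ft_force: [0.3, 0.6, -1.0]
width: 0.224
```

>>> move_arm:
  plan:
    - [0,0,0.0005,0,0,0]
    - [0,0,0.001,0,0,0]
    - [0,0,0.0015,0,0,0]
    - [0,0,0.0015,0,0,0]
    - [0,0,0.0015,0,0,0]

```text
time_s: 9.18
eef_pos: [579.5, 283.3, 48.3]
tcp_rot: [0.599, 0.801, -0.0, -0.001]
ft_force: [-3.3, -1.0, 5.6]
width: 0.23
```

Contact on the floor (5.6 N at TCP z 48.3, as predicted). Releasing in two steps.

>>> move_arm:
  plan:
    - [0,0,0,0,0,0]
    - [0,0,0,0,0,0]
    - [0,0,0,0,0,0]
    - [0,0,0,0,0,0]
  grip: 32

```text
time_s: 9.52
eef_pos: [579.5, 283.3, 48.2]
tcp_rot: [0.599, 0.801, -0.0, -0.001]
ft_force: [-0.3, -0.1, 0.1]
width: 0.317
```

>>> move_arm:
  plan:
    - [0,0,0,0,0,0]
    - [0,0,0,0,0,0]
    - [0,0,0,0,0,0]
    - [0,0,0,0,0,0]
    - [0,0,0,0,0,0]
    - [0,0,0,0,0,0]
    - [0,0,0,0,0,0]
    - [0,0,0,0,0,0]
  grip: 90

```text
time_s: 10.18
eef_pos: [579.5, 283.3, 48.2]
tcp_rot: [0.599, 0.801, -0.0, -0.001]
ft_force: [0.6, 0.9, -0.6]
width: 0.899
```

>>> move_arm:
  plan:
    - [0,0,-0.005,0,0,0]
    - [0,0,-0.015,0,0,0]
    - [0,0,-0.03,0,0,0]
    - [0,0,-0.05,0,0,0]
    - [0,0,-0.075,0,0,0]
    - [0,0,-0.1,0,0,0]
    - [0,0,-0.125,0,0,0]
    - [0,0,-0.15,0,0,0]
    - [0,0,-0.17,0,0,0]
    - [0,0,-0.18,0,0,0]
    - [0,0,-0.18,0,0,0]
    - [0,0,-0.18,0,0,0]

```text
time_s: 11.18
eef_pos: [579.7, 283.2, 228.1]
tcp_rot: [0.599, 0.801, -0.0, -0.001]
ft_force: [0.3, -0.1, -0.2]
width: 0.902
```

```bash
python3 - <<'E'
from h import *
s=telemetry.read_state(); print(s['ft_force'],s['width'],s['dq'].round(3))
P=[]
for n in ['scene','wrist']:
    c=vision.capture(n); W=cloud(c); P.append(c['color'])
    hsv=cv2.cvtColor(c['color'],cv2.COLOR_RGB2HSV).astype(int); H,S,V=np.moveaxis(hsv,2,0)
    x,y,z=W[...,0],W[...,1],W[...,2]; a=(abs(x-579)<70)&(abs(y-283)<70)
    p=W[((H<8)|(H>172))&(S>150)&a&(z>25)]
    t=p[p[:,2]>np.percentile(p[:,2],99)-6]
    A=np.c_[t[:,:2]-t[:,:2].mean(0),np.ones(len(t))]
    print(n,len(p),cv2.minAreaRect(t[:,:2].astype(np.float32)),'slope,z',np.linalg.lstsq(A,t[:,2],rcond=None)[0].round(3))
    if n=='scene':
        d=(abs(x-515)<110)&(abs(y+142)<130)&(z>98)&(z<112); p=W[d]; print('dock tops',len(p),np.median(p[:,2]),cv2.minAreaRect(p[:,:2].astype(np.float32)))
save('end',np.hstack([cv2.resize(P[0][120:320,80:480],(500,364)),cv2.resize(P[1],(300,364))]))
E
```

```text
[ 0.31815949 -0.06335584 -0.16319157] 0.9018944419864455 [ 0.     0.022 -0.007  0.03  -0.003 -0.005  0.   ]
scene 427 ((582.4693603515625, 280.2689514160156), (18.97484588623047, 45.307735443115234), 16.462892532348633) slope,z [-3.2000e-02  1.1000e-02  8.9957e+01]
dock tops 465 103.52944268098804 ((527.1502685546875, -173.97872924804688), (23.11598014831543, 108.33539581298828), 20.895755767822266)
wrist 1061 ((617.0852661132812, 285.38128662109375), (0.5438341498374939, 4.816277027130127), 15.898422241210938) slope,z [ -2.578  -2.141 239.746]
```

View pics/end.png

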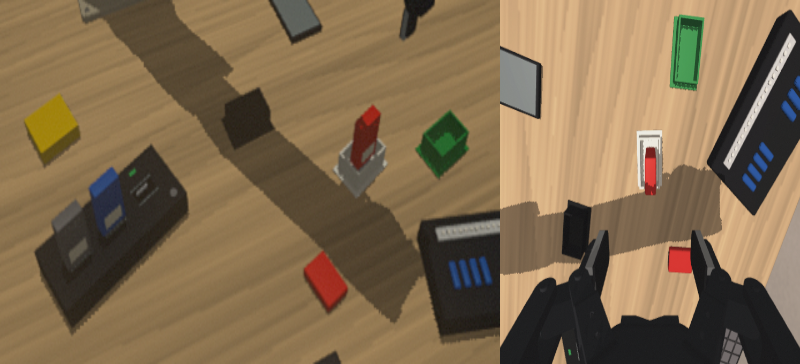

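The red drive stands upright in the white holder with its top at z≈90 (91 expected). Blue and grey are still in their bays and the gripper is clear.

```bash
python3 -c "
from h import *
print(telemetry.read_state()['time_s']); print(bot.hand_in())"
```

```text
11.2833
the job is handed in; nothing more can be done
None
```

I pulled the red drive straight up out of the dock, lowered it plug end down into the white holder, let go, and raised the arm clear. I handed the job in at 11.3 s.

- **Red drive:** in the last scene picture it stands upright in the white holder. Its top is level and measures z ≈ 90 mm, where 91 is expected.
- **Blue and grey drives:** both are still plugged in, with their tops at about 104 mm, where 105 is expected.
- **Gripper:** it is open about 180 mm above where it let go, with the wrist force near zero. The highest force shown at the end of any move was about 6 N.
- **Failed check:** the last wrist-camera height fit was unusable, apparently because stray depth readings at the finger's edge were counted as red. I relied on the scene camera and the picture instead.

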